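Raise the disc-cutter punch for the next sheet

ROBOT

A 6-joint arm with a two-finger parallel gripper is mounted at the origin on the work surface. World frame = base frame: x ahead of the robot, y to its left, z up, the work surface at z = 0. Lengths are in mm, angles in rad, forces in N, time in s.
With the tool pointing down it reaches from about 250 to 800 mm from the base axis. Payload 3.9 kg.
Tool frame: the origin (TCP) lies midway between the tips of the shut fingers; the grasp point (between the pads) lies 19 mm behind it; x points along the fingers, y is the direction in which the jaws open and shut, and the axes are right-handed (so a half turn about x gives the same grasp; the last joint's range is limited). The gripper opens to 85 mm and grips with 20 to 120 N. Pads are 22 mm wide; open, the fingers measure 114 mm over their backs; the gripper's body (76 mm by 85 mm) begins 54 mm behind the grasp point. The pads swing forward as they close: fully open they stand 13 mm farther back than shut.
Start: joints at [1.195, 0.26, -0.138, 1.173, 0, 1.571], TCP at [192.679, 488.355, 231.304] pointing down, gripper open.
Joint ranges: [-2.78, 2.78], [-0.83, 1.72], [-1.28, 1.37], [-1.9, 2.12], [-1.57, 1.48], [-3.14, 3.14]. Speed limits (rad/s): [2.57, 2.57, 3.14, 3.14, 3.14, 3.14].

INTERFACE

Orientations are given as a unit quaternion [x, y, z, w].
In Python, from rig import state, grab_frame, calibration, job_done gives the robot as it stands.
- The arm moves only by the shell command python3 -m pendant 'ROWS' [FORCE]. ROWS is JSON, a list of rows, each a list of 5 numbers: the shift along the tool's x, y, z in units of 25 mm (1.0 is 25 mm), then the turn about the tool's x in units of 5 degrees (1.0 is 5 degrees), then the closure, from 0 (fully open) to 1 (shut). A call has 1 to 20 rows; each row is the pose to reach, as a shift and turn from the pose commanded when the call began, along the tool's axes at that moment; what a row does not reach only later rows make up. A row lasts 1/12 s, in which the tool goes at most 41.7 mm and 7.16 degrees, less where a joint would pass 70% of its speed; a pose out of reach is approached as far as the arm can. A call with a gripper value outside its range is refused whole. The fingers move at their own pace and stop on an object; FORCE is the grip in N (left out, the last holds). Time passes only in rows, so rows that repeat a pose let the fingers close. It gives the time, the measured TCP pose, the force and the opening at its end, in the units of the state.
- state(): the state, without advancing time (a new reading comes with each control period).
- grab_frame(name): name is "scene" or "top"; returns the picture (400x640x3 uint8, red, green, blue); there is no depth.
- calibration(name): a dict with "fx", "fy", "cx", "cy" (pixels), "rvec" (rotation vector, rad) and "tvec" (3), from world to camera coordinates, as OpenCV has them. Camera axes: x right, y down, z forward; pixel columns grow to the right and rows downward; lengths in mm; the calibration is good to about 2 mm. A picture is of the moment at which its call begins. calibration takes no time and is no camera call.
- job_done(): hands the job in, once; it reports no verdict.
The state is a dict: "time_s": time; "qpos": joint angles; "joint_velocities": joint speeds; "tau": joint torques, N m; "ee_pos": TCP position; "tool_rot": TCP orientation; "force": force on the tool from outside, world axes, zero at the start; "moment": the same for the moment, N m; "finger_gap": opening from 0.0 (shut) to 1.0 (fully open).
Only numpy, scipy, OpenCV 4.12 (cv2) and the standard library are available. Lean on these libraries where they do the work, as an engineer would, in place of code of your own. Each camera call takes 0.05 s, during which the arm holds its last target. There are 200 camera calls.

TASK

Get the jeweller's disc cutter ready for a sheet: first press both brass caps fully home, so that the guide plate is locked, then grip the punch with the red collar and draw it gently straight up by about 30 mm, so that its foot is clear of the sheet slot but still well inside the guide plate. Finish while holding the red punch there, still and without wedging it sideways in its bore; leave the blue punch down in its bore and do not disturb the hammer, the ring on its block or the jar.

Things in the scene. Friction and masses are not known exactly. Their poses are not given: they have to be found in the camera images.
- cutter: Steel disc cutter fixed to the bench, 84 (its x) by 190 (its y) by 68 mm high, yaw within 0.5 rad; origin: centre of its underside, z up. Die block z 0-26 mm, open sheet slot 26-32, guide plate 32-68. Two upright bores at x 0, y +30 and -30 mm, 21 mm wide, through the guide plate and down to a floor at z 10 mm. Brass caps at x 0, y +75 (left) and -75 mm (right).
- red_punch: Loose steel punch, 113 mm long, about 280 g, upright in either bore. Origin: centre of its foot, z up its axis. Shank 20 mm diameter up to 83 mm, red collar 26 mm diameter from 83 to 109 mm, steel striking face 22 mm diameter on top. It starts with its foot on the bore floor, the collar 93-119 mm above the bench. Only weight and rubbing hold it down; let go, it drops back.
- red_punch_head (a point): Centre of the red collar, on the punch's axis 96 mm above its foot: the place to grip.
- blue_punch: The same punch with a blue collar, in the other bore; it stays there.
- cap_left_top (a point): Centre of the top face of the left brass cap (at y = +75 mm on the cutter): a disc 28 mm diameter, 9 mm thick, on a red stem. Seated, the top face is 77 mm above the bench; it starts 6 to 10 mm higher.
- cap_right_top (a point): The same for the right brass cap (at y = -75 mm on the cutter).
- cap_left_body (a joint): Travel of the left cap, m: 0 = 10 mm proud, 0.010 = fully home, flat on the guide plate. It rubs with about 6 N and stays where it is left; there is no spring.
- cap_right_body (a joint): The same for the right cap.
- hammer: Bystander: brass-headed hammer lying on the bench at the robot's right; origin under its middle.
- ring_block: Bystander: loose dark wooden block, 60 by 50 by 36 mm, with a gold ring and green stone upright on it (69 mm high in all), at the robot's left; origin at the centre of its underside.
- jar: Bystander: amber glass jar with a steel lid, 52 mm diameter, 60 mm high, at the robot's left; origin at the centre of its underside.
Mind the look-alikes: they are no part of the job. Leave any green or purple look-alike of the red_punch alone.

How it is judged:
By the outcome, as a careful person would: the job done as asked, in the order asked, and still so for the second after the job is handed in, while the arm keeps its last pose, push and grip.
It also fails if it takes over 42 s, if anything falls off the work surface, if the arm or the gripper's body presses on something with over 40 N, if the wrist force passes 120 N, or if a joint passes its speed limit or range.

## Working session

There is one attempt and no reset: what is moved stays moved. The work goes in short steps, Python scripts to look and compute and a shell command to move; the robot and the scene stay as the last step left them, time stands still between calls to the robot, and variables do not carry over. Pictures are saved under pics/ and viewed, about 8 in all and at most 12, crops included, and the job is handed in when it is done.

```bash
mkdir -p pics; ls
python3 - <<'E'
from rig import *
import cv2
for n in("scene","top"):
    cv2.imwrite(f"pics/{n}0.png",grab_frame(n)[:,:,::-1]); print(n,calibration(n))
print(state())
E
```

```text
pics
scene {'fx': 374.5456816069486, 'fy': 374.5456816069486, 'cx': 315.563416389975, 'cy': 193.78167921218684, 'rvec': array([ 1.99511214,  1.21902149, -0.54070562]), 'tvec': array([-222.91559773, -212.63116954, 1319.44985036])}
top {'fx': 365.70630937655136, 'fy': 365.70630937655136, 'cx': 323.66545227037807, 'cy': 196.6857615297168, 'rvec': array([ 2.19272941, -2.15667181,  0.07065856]), 'tvec': array([-24.66151081, 526.76562072, 893.44868301])}
{'time_s': 0.1, 'qpos': array([ 1.19501796e+00,  2.60615643e-01, -1.39275502e-01,  1.17271316e+00,
        6.90224673e-06,  1.57077815e+00]), 'joint_velocities': array([-0.00090466, -0.00069235,  0.00254211,  0.00204605, -0.00095633,
       -0.00017389]), 'tau': array([ 6.51630980e-04, -4.06509125e+01,  2.54528582e+01,  1.02066863e-02,
        2.20260397e-06,  1.81349868e-07]), 'ee_pos': array([192.43750119, 487.77512189, 230.5361507 ]), 'tool_rot': array([ 0.13144352,  0.69478491, -0.13269854,  0.69454131]), 'force': array([ 0.6048053 ,  0.79003301, -0.30403268]), 'moment': array([0.03371263, 0.01730174, 0.03018832]), 'finger_gap': 1.00389779502402}
```

View pics/scene0.png

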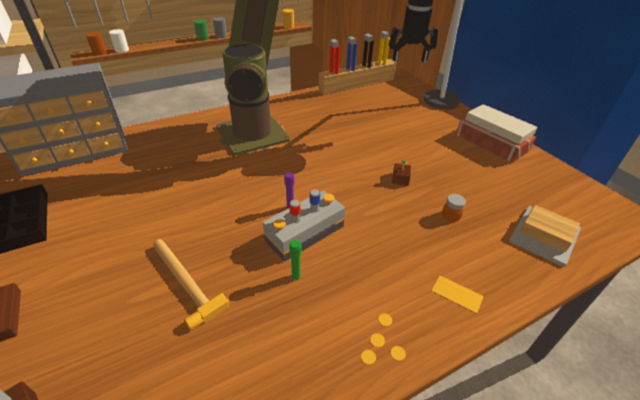

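View pics/top0.png

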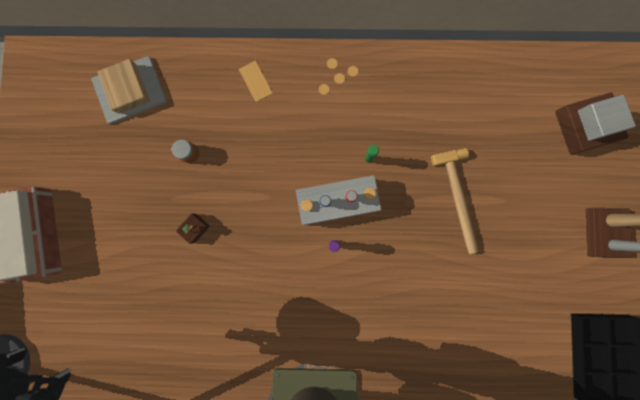

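The scene view shows the red collar at (295,208) in the right bore, the blue one at (314,198), and the caps at (280,225) and (328,199). In the top view, red is at (351,196), blue at (325,200), and the caps at (306,205) and (370,191). There are two look-alikes: green standing at top (372,153) / scene (296,258), and purple at top (335,246) / scene (289,190). Both stand on the bench outside the cutter, so the one meant is the red-collared punch in the bore. An enlarged crop will confirm it.

```bash
cat > h.py <<'E'
import numpy as np, cv2
from rig import *
def cam(n):
    c=calibration(n); R=cv2.Rodrigues(c["rvec"])[0]; K=np.array([[c["fx"],0,c["cx"]],[0,c["fy"],c["cy"]],[0,0,1]])
    return K,R,np.array(c["tvec"],float)
def proj(n,p):
    K,R,t=cam(n); v=K@(R@np.asarray(p,float)+t); return v[:2]/v[2]
def ray(n,uv):
    K,R,t=cam(n); return -R.T@t, R.T@np.linalg.inv(K)@np.array([uv[0],uv[1],1.])
def onz(n,uv,z):
    o,d=ray(n,uv); return o+d*(z-o[2])/d[2]
def tri(a,b):
    P=[K@np.c_[R,t] for K,R,t in (cam("scene"),cam("top"))]
    X=cv2.triangulatePoints(P[0],P[1],np.array(a,float).reshape(2,1),np.array(b,float).reshape(2,1))
    X=(X[:3]/X[3]).ravel(); return X, np.linalg.norm(proj("scene",X)-a),np.linalg.norm(proj("top",X)-b)
E
python3 - <<'E'
from h import *
B={"scene":(250,165,110,100),"top":(285,140,110,120)}
ims=[]
for n,(x,y,w,h) in B.items():
    im=cv2.imread(f"pics/{n}0.png"); hsv=cv2.cvtColor(im,cv2.COLOR_BGR2HSV)
    R={"red":((0,170,60),(6,255,255)),"red2":((172,120,60),(180,255,255)),"blue":((100,80,40),(125,255,255)),"brass":((14,140,150),(24,255,255)),"green":((50,120,30),(80,255,255)),"purple":((130,80,30),(160,255,255))}
    for k,(a,b) in R.items():
        m=cv2.inRange(hsv,a,b)[y:y+h,x:x+w]
        _,_,s,c=cv2.connectedComponentsWithStats(m)
        for q,cc in zip(s[1:],c[1:]):
            if q[4]>=6: print(n,k,q[4],"c",np.round(cc+[x,y],1),"box",q[0]+x,q[1]+y,q[2],q[3])
    ims.append(cv2.resize(im[y:y+h,x:x+w],(400,400*h//w),interpolation=cv2.INTER_CUBIC))
H=max(i.shape[0] for i in ims)
cv2.imwrite("pics/crop0.png",np.hstack([cv2.copyMakeBorder(i,0,H-i.shape[0],0,0,0) for i in ims]))
E
```

```text
scene red 85 c [294.6 210.2] box 290 205 11 11
scene red2 6 c [293.  190.5] box 293 188 1 6
scene blue 80 c [314.8 199.6] box 310 194 10 11
scene brass 3321 c [333.4 210.4] box 295 165 65 100
scene brass 981 c [266.5 194.2] box 250 176 36 38
scene brass 136 c [256.2 225.5] box 250 217 18 21
scene brass 72 c [279.6 224.2] box 274 221 12 8
scene brass 19 c [287.5 262.2] box 284 259 7 6
scene green 237 c [295.3 251.6] box 290 240 12 25
scene purple 213 c [289.1 186.3] box 285 172 9 36
top brass 40 c [370.1 191.6] box 365 189 10 7
top brass 68 c [306.4 204.9] box 302 201 10 9
top green 119 c [371.4 152.7] box 366 146 12 16
top purple 100 c [333.9 245.7] box 329 241 11 11
```

View pics/crop0.png

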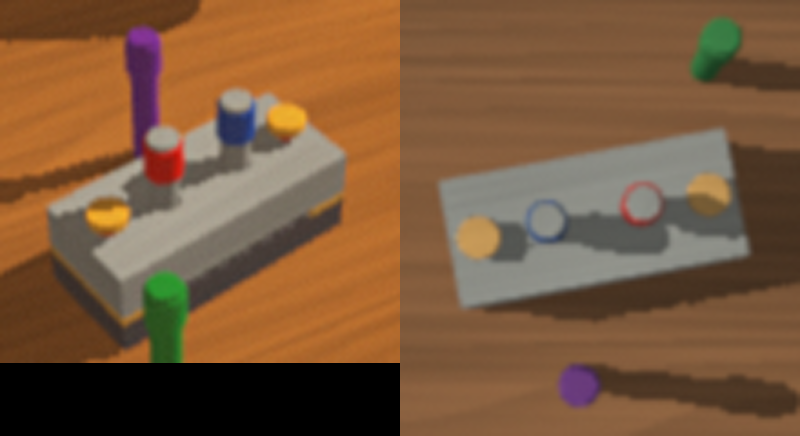

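The crop confirms it: the red collar (scene 294.8,202.7; top 351.3,195.8) is in the plate's right bore, blue is in the left bore, and both caps stand proud. Green and purple are taller free-standing look-alikes.

Run:
```python
from h import *
P={"redtop":((294.8,202.7),(351.3,195.8)),"bluetop":((314.9,192.2),(325.2,200.8)),"capL":((328.9,196.9),(306.4,205.0)),"capR":((279.7,222.8),(369.8,192.8)),
"greentop":((295.5,244),(372.5,151)),"purpletop":((289.3,175),(334,245.7))}
D={}
for k,(a,b) in P.items():
    X,e,f=tri(a,b); D[k]=X; print(k,X.round(1),round(e,2),round(f,2))
d=D["capL"][:2]-D["capR"][:2]; print("cap dist",np.linalg.norm(d),"yaw",np.arctan2(-d[0],d[1]))
for k,z in(("redtop",123),("bluetop",123),("capL",85),("capR",85)): print(k,onz("top",P[k][1],z).round(1),onz("scene",P[k][0],z).round(1))
q=state()["tool_rot"]
from scipy.spatial.transform import Rotation as R
print(R.from_quat(q).as_matrix().round(3))
```

```text
redtop [522.2 -78.4 122.4] 0.13 0.14
bluetop [510.3 -20.3 123.2] 0.27 0.31
capL [502.5  23.7  85.2] 0.35 0.4
capR [ 532.9 -122.9   86.7] 0.29 0.31
greentop [ 626.4 -126.1  109. ] 0.19 0.18
purpletop [411.2 -41.8 113.6] 0.12 0.14
cap dist 149.72755541545158 yaw 0.2049664892924155
redtop [522.  -78.6 123. ] [522.9 -78.4 123. ]
bluetop [510.  -20.9 123. ] [510.3 -19.7 123. ]
capL [502.   22.9  85. ] [502.5  24.6  85. ]
capR [ 532.8 -123.8   85. ] [ 531.6 -121.7   85. ]
[[-0.001  0.367  0.93 ]
 [-0.002  0.93  -0.367]
 [-1.    -0.002 -0.   ]]
```

Heights, residuals and the cap spacing (149.7 mm) all agree with the text. The cutter's centre is at about (517,-49.5), yaw 0.203. First I'll move high over the left cap with the fingers shut and the jaw axis along the cutter's x.

```bash
python3 -m pendant '[[0,-1,1.44,1,0.5],[0,-2,2.88,2,1],[0,-3,4.32,3,1],[0,-4,5.76,4,1],[0,-5,7.2,5,1],[0,-6,8.64,6,1],[0,-7,10.08,7,1],[0,-8,11.52,8,1],[0,-9,12.96,9,1],[0,-10,14.4,10,1],[0,-11,15.83,11,1],[0,-12,17.27,11.37,1],[0,-12.5,18,11.37,1],[0,-12.74,18.34,11.37,1],[0,-12.74,18.34,11.37,1],[0,-12.74,18.34,11.37,1],[0,-12.74,18.34,11.37,1],[0,-12.74,18.34,11.37,1]]' 40
python3 - <<'E'
from h import *
from scipy.spatial.transform import Rotation as R
s=state();print(R.from_quat(s["tool_rot"]).as_matrix().round(3),s["qpos"].round(2))
cv2.imwrite("pics/a.png",cv2.resize(np.hstack([grab_frame("scene")[120:280,220:380],grab_frame("top")[120:280,260:420]])[:,:,::-1],None,fx=2.5,fy=2.5,interpolation=2))
E
```

```text
time_s: 1.6
ee_pos: [501.3, 24.8, 231.1]
tool_rot: [0.446, 0.549, -0.447, 0.548]
force: [0.1, 0.7, 0.5]
finger_gap: -0.001
[[-0.001  0.979  0.203]
 [ 0.     0.203 -0.979]
 [-1.    -0.001 -0.001]] [ 0.05  0.22 -0.19  1.16  0.    1.42]
```

```bash
python3 -m pendant '[[1.2,0,0,0,1],[2.4,0,0,0,1],[3.6,0,0,0,1],[4.6,0,0,0,1],[5.2,0,0,0,1],[5.4,0,0,0,1],[5.4,0,0,0,1],[5.4,0,0,0,1]]'
python3 - <<'E'
from h import *
cv2.imwrite("pics/b.png",cv2.resize(np.hstack([grab_frame("scene")[140:260,240:360],grab_frame("top")[140:260,280:400]])[:,:,::-1],None,fx=3.3,fy=3.3,interpolation=2))
E
```

```text
time_s: 2.37
ee_pos: [502.6, 24.3, 97.0]
tool_rot: [0.447, 0.548, -0.446, 0.548]
force: [0.5, 0.3, -0.3]
finger_gap: -0.0
```

View pics/b.png

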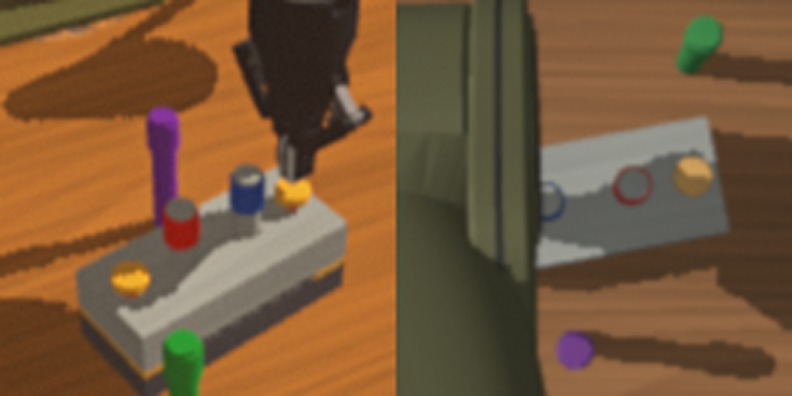

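The picture shows the shut fingertips (crop 293,170) right over the left cap and clear of the blue punch. Now the press, done gradually.

```bash
python3 -m pendant '[[0.1,0,0,0,1],[0.2,0,0,0,1],[0.3,0,0,0,1],[0.4,0,0,0,1],[0.5,0,0,0,1],[0.55,0,0,0,1],[0.6,0,0,0,1],[0.6,0,0,0,1],[0.6,0,0,0,1]]';python3 -m pendant '[[0.05,0,0,0,1],[0.1,0,0,0,1],[0.15,0,0,0,1],[0.2,0,0,0,1],[0.2,0,0,0,1],[0.2,0,0,0,1]]'
```

```text
time_s: 3.22
ee_pos: [502.3, 23.8, 81.5]
tool_rot: [0.447, 0.548, -0.447, 0.548]
force: [-1.0, -0.2, 3.8]
finger_gap: 0.003
time_s: 3.72
ee_pos: [502.4, 23.8, 77.0]
tool_rot: [0.447, 0.548, -0.447, 0.548]
force: [-1.8, -1.0, 8.2]
finger_gap: -0.002
```

```bash
python3 -m pendant '[[0.04,0,0,0,1],[0.08,0,0,0,1],[0.08,0,0,0,1],[0.08,0,0,0,1]]';python3 -m pendant '[[0.04,0,0,0,1],[0.08,0,0,0,1],[0.08,0,0,0,1],[0.08,0,0,0,1]]'
```

```text
time_s: 4.05
ee_pos: [502.5, 23.7, 76.8]
tool_rot: [0.447, 0.548, -0.446, 0.548]
force: [-7.0, 0.1, 22.7]
finger_gap: -0.006
time_s: 4.38
ee_pos: [502.5, 23.8, 76.7]
tool_rot: [0.447, 0.547, -0.446, 0.549]
force: [-11.0, -1.0, 36.8]
finger_gap: -0.0
```

The left cap hit its hard stop at z 76.7, with the force rising to 37 N. Next is the right cap.

```bash
python3 -m pendant '[[-0.4,0,0,0,1],[-1.4,0,0,0,1],[-2.6,0,0,0,1],[-3.2,0,0,0,1],[-3.2,0,0,0,1],[-3.2,0,1,0,1],[-3.2,0,2.2,0,1],[-3.2,0,3.4,0,1],[-3.2,0,4.6,0,1],[-3.2,0,5.5,0,1],[-3.2,0,6,0,1],[-3.2,0,6,0,1],[-3.2,0,6,0,1],[-2.2,0,6,0,1],[-1.4,0,6,0,1],[-1,0,6,0,1],[-1,0,6,0,1],[-1,0,6,0,1]]'
python3 - <<'E'
from h import *
cv2.imwrite("pics/c.png",cv2.resize(np.hstack([grab_frame("scene")[140:260,240:360],grab_frame("top")[140:260,280:400]])[:,:,::-1],None,fx=3.3,fy=3.3,interpolation=2))
E
```

```text
time_s: 5.88
ee_pos: [531.8, -122.0, 97.0]
tool_rot: [0.446, 0.549, -0.447, 0.548]
force: [-0.6, -0.4, 0.5]
finger_gap: -0.003
```

View pics/c.png

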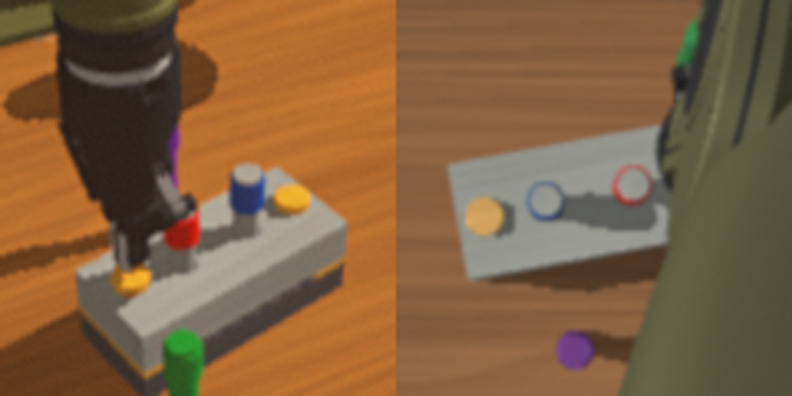

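The left cap (crop 292,198) now sits flat. The fingers are over the right cap (crop 131,265), clear of the red punch. Pressing.

```bash
python3 -m pendant '[[0.1,0,0,0,1],[0.2,0,0,0,1],[0.3,0,0,0,1],[0.4,0,0,0,1],[0.5,0,0,0,1],[0.6,0,0,0,1],[0.65,0,0,0,1],[0.7,0,0,0,1],[0.75,0,0,0,1],[0.8,0,0,0,1],[0.84,0,0,0,1],[0.88,0,0,0,1],[0.88,0,0,0,1],[0.88,0,0,0,1]]';python3 -m pendant '[[0.04,0,0,0,1],[0.08,0,0,0,1],[0.08,0,0,0,1],[0.08,0,0,0,1]]'
```

```text
time_s: 7.15
ee_pos: [532.6, -123.2, 76.9]
tool_rot: [0.447, 0.548, -0.447, 0.548]
force: [-3.0, 1.2, 13.1]
finger_gap: -0.001
time_s: 7.48
ee_pos: [532.7, -123.2, 76.8]
tool_rot: [0.447, 0.547, -0.446, 0.549]
force: [-7.2, 1.6, 25.8]
finger_gap: -0.001
```

Right cap home: hard stop at 76.8, 26 N. Now rise, open, and go over the red punch.

```bash
python3 -m pendant '[[-0.4,0,0,0,1],[-1.4,0,0,0,1],[-2.6,0,0,0,1],[-3.8,0,0,0,1],[-4.4,0,0,0,1],[-4.4,0,0,0,0],[-4.4,0,-0.9,0,0],[-4.4,0,-1.8,0,0],[-4.4,-0.03,-1.8,0,0],[-4.4,-0.03,-1.8,0,0],[-4.4,-0.03,-1.8,0,0],[-3.6,-0.03,-1.8,0,0],[-2.8,-0.03,-1.8,0,0],[-2,-0.03,-1.8,0,0],[-1.3,-0.03,-1.8,0,0],[-0.8,-0.03,-1.8,0,0],[-0.5,-0.03,-1.8,0,0],[-0.5,-0.03,-1.8,0,0],[-0.5,-0.03,-1.8,0,0],[-0.5,-0.03,-1.8,0,0]]'
python3 - <<'E'
from h import *
cv2.imwrite("pics/d.png",cv2.resize(np.hstack([grab_frame("scene")[140:260,240:360],grab_frame("top")[140:260,280:400]])[:,:,::-1],None,fx=3.3,fy=3.3,interpolation=2))
E
```

```text
time_s: 9.15
ee_pos: [523.5, -79.6, 86.5]
tool_rot: [0.447, 0.548, -0.447, 0.548]
force: [-0.3, -0.6, 0.2]
finger_gap: 0.998
```

View pics/d.png

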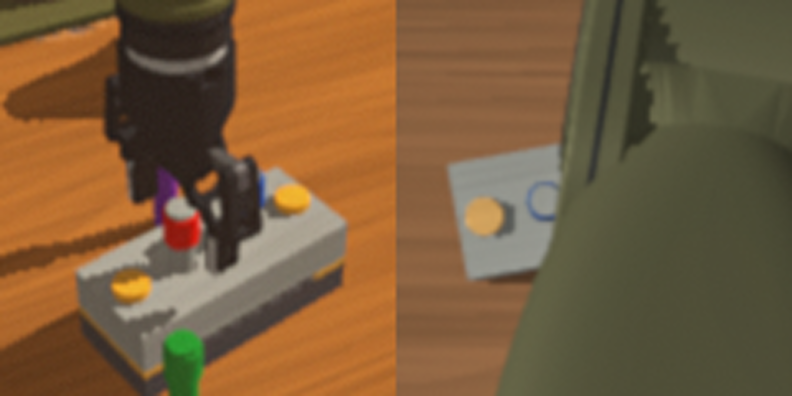

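Both caps look flat (crop 131,286 and 292,198), and the jaws straddle the red collar (crop 181,228). Close gently.

```bash
python3 -m pendant '[[0,0,0,0,0.3],[0,0,0,0,0.45],[0,0,0,0,0.5],[0,0,0,0,0.55],[0,0,0,0,0.6],[0,0,0,0,0.65],[0,0,0,0,0.7],[0,0,0,0,0.8],[0,0,0,0,0.9],[0,0,0,0,0.9],[0,0,0,0,0.9],[0,0,0,0,0.9]]' 40; python3 -c "
from rig import *;s=state();print(s['force'],s['moment'],s['finger_gap'],s['ee_pos'])"
```

```text
time_s: 10.25
ee_pos: [522.6, -79.2, 85.9]
tool_rot: [0.447, 0.548, -0.447, 0.548]
force: [-1.6, 0.0, 2.8]
finger_gap: 0.29
[-1.60783213  0.01033463  2.77219373] [-0.05499094  0.29993398 -0.03512327] 0.2896496439002843 [522.63982011 -79.23711906  85.92090328]
```

Gripped, with only small side forces. Drawing up the first 10 mm.

```bash
python3 -m pendant '[[-0.05,0,0,0,0.9],[-0.1,0,0,0,0.9],[-0.15,0,0,0,0.9],[-0.2,0,0,0,0.9],[-0.25,0,0,0,0.9],[-0.3,0,0,0,0.9],[-0.35,0,0,0,0.9],[-0.4,0,0,0,0.9],[-0.4,0,0,0,0.9],[-0.4,0,0,0,0.9],[-0.4,0,0,0,0.9]]'; python3 -c "
from rig import *;s=state();print(s['force'],s['moment'],s['finger_gap'],s['ee_pos'])"
```

```text
time_s: 11.17
ee_pos: [522.7, -79.2, 95.8]
tool_rot: [0.447, 0.548, -0.447, 0.548]
force: [0.7, 0.5, -3.7]
finger_gap: 0.293
[ 0.74238401  0.51947093 -3.7013662 ] [ 0.04258537  0.02088734 -0.07433625] 0.2930064562086311 [522.66530256 -79.18533657  95.78430649]
```

The load is about the punch's weight, with side force under 1 N. Drawing the remaining 20 mm.

```bash
python3 -m pendant '[[-0.05,0,0,0,0.9],[-0.1,0,0,0,0.9],[-0.15,0,0,0,0.9],[-0.2,0,0,0,0.9],[-0.25,0,0,0,0.9],[-0.3,0,0,0,0.9],[-0.35,0,0,0,0.9],[-0.4,0,0,0,0.9],[-0.45,0,0,0,0.9],[-0.5,0,0,0,0.9],[-0.55,0,0,0,0.9],[-0.6,0,0,0,0.9],[-0.65,0,0,0,0.9],[-0.7,0,0,0,0.9],[-0.75,0,0,0,0.9],[-0.8,0,0,0,0.9],[-0.8,0,0,0,0.9],[-0.8,0,0,0,0.9],[-0.8,0,0,0,0.9],[-0.8,0,0,0,0.9]]'
python3 - <<'E'
from h import *
cv2.imwrite("pics/e.png",cv2.resize(np.hstack([grab_frame("scene")[140:260,240:360],grab_frame("top")[140:260,280:400]])[:,:,::-1],None,fx=3.3,fy=3.3,interpolation=2))
s=state();print(s['force'],s['moment'],s['finger_gap'],s['ee_pos'],abs(s['joint_velocities']).max())
im=grab_frame("scene");hsv=cv2.cvtColor(im,cv2.COLOR_RGB2HSV)
m=cv2.inRange(hsv,(0,170,60),(6,255,255));m[:,:280]=0;m[:,310:]=0;m[:165]=0;m[230:]=0
print(cv2.boundingRect(m))
for z in(93,119,123,123+30): print(z,proj("scene",(523,-79,z)))
E
```

```text
time_s: 12.83
ee_pos: [522.6, -79.2, 115.7]
tool_rot: [0.447, 0.548, -0.447, 0.548]
force: [1.0, 0.3, -3.6]
finger_gap: 0.291
[ 0.45549152  1.61925619 -3.65997665] [ 0.03270542  0.04253888 -0.02818805] 0.2921851920091114 [522.63309712 -79.16439581 115.71698954] 0.0017495659241462678
(288, 195, 6, 11)
93 [294.80097893 212.30508107]
119 [294.59588073 204.09326689]
123 [294.56361381 202.80134915]
153 [294.31526782 192.85796047]
```

View pics/e.png

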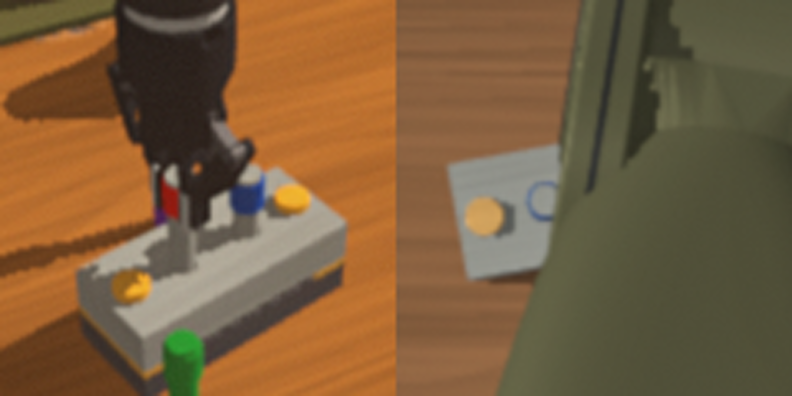

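The red punch has risen about 10 px, which is about 30 mm, and stands upright. Both caps are flat, and the blue punch is still down in its bore. Side force is below 2 N, and the moment is near zero. Handing in.

```bash
python3 -c "
from rig import *;print(job_done())"
```

```text
the job is handed in; nothing more can be done
None
```

The job is handed in at about 13 s of the 42 s allowed. Both caps are pressed home, and the arm is holding the red punch about 30 mm up.

- **Caps:** I pressed the left cap first, then the right. They stopped hard with their top faces at 76.7 and 76.8 mm (nominal 77). The vertical push peaked at 37 N on the left and 26 N on the right. Both looked flat in later pictures.
- **Red punch:** I gripped the collar at 40 N and drew it straight up. The tool rose 29.8 mm, and the collar's shift in the scene picture (about 10 px) agrees. By that lift, its foot is about 40 mm above the bench, clear of the slot (26–32 mm) and inside the plate (32–68 mm).
- **Hold:** At hand-in it was still. It carried 3.7 N vertically, against a punch weight of about 2.7 N, with under 2 N sideways and a moment below 0.06 N m, so it is not wedged.
- **Everything else:** The blue punch stayed down in its bore. The arm kept high above the jar and ring block and did not approach the hammer. I did not look at those three again at the end, and the arm hid the purple punch from above in the last picture.

No check failed. The measured red punch position and the one worked out from the caps differed by about 1.5 mm, and I gripped between them.

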